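Shut the fittings caddy and lift it by its handle

TASK

Lower the green lid of the fittings caddy until it is fully shut while the caddy stands on the bench, then take the caddy by the middle part of its red handle and lift it straight up, about 10 cm clear of the bench. Finish while still holding it there in the gripper, steady and level with the lid still shut; never let the caddy tip over far, and leave the other things on the bench where they are.

Things in the scene. Friction and masses are not known exactly. Their poses are not given: they have to be found in the camera images.
- caddy: Loose plywood caddy, 0.5 to 0.9 kg in all, balanced about its middle when shut: box 220 mm (x) by 180 mm (y) by 75 mm high. Origin: centre of its underside, z up. A 40 mm wide strip at x = 0 divides it: +x half under the green lid, -x half open, with two tins fixed below the rim. Two end posts (40 mm wide in x, outer faces at y = +-90 mm, 149 mm high) carry the red handle bar.
- handle (a point): Middle of the red handle bar, 135 mm above the caddy's underside. The bar runs along the caddy's y, is 20 mm wide (x) by 24 mm high with 156 mm free between the posts, flat upright sides; 48 mm of free air below the bar. Axes as the caddy's.
- lid (a joint): Angle of the green lid in rad: 0 = shut, flat on the rim; grows as it opens (1.57 = upright). The hinge is stiff by friction (about 1 N pushed at the free edge): the lid stays where it is left and has no latch; it starts open, 0.9 to 1.4.
- lid_hinge (a point): Middle of the hinge line, along the caddy's y on its +x rim: 110 mm from the caddy's middle, 75.5 mm up, on the lid's underside. Axes turn with the lid and equal the caddy's when shut. The lid reaches 88 mm along its own -x, 180 mm wide, 6 mm thick. Open, its upper face looks away from the handle; push that face over towards the handle and down to shut it.
- lid_edge (a point): Middle of the lid's free edge, on its upper face (88 mm from the hinge line).
- paint_tin: Blue and white paint tin, 100 mm across, 123 mm high, bystander. Origin: centre of its underside.
- white_jar: White plastic jar, 80 mm across, 110 mm high, bystander. Origin: centre of its underside.
- glue_bottle: Yellow glue bottle with black cap, 40 mm across, 110 mm high, bystander. Origin: centre of its underside.
- hammer: Hammer lying on the bench, 260 mm long along its x, head at +x, bystander. Origin: underside of its middle.
- sanding_block: Cork sanding block, 70 x 50 x 30 mm, bystander. Origin: centre of its underside.
- brush_cup: Terracotta cup, 72 mm across, 95 mm high, bystander. Origin: centre of its underside.

How it is judged:
By the outcome, as a careful person would: the job done as asked, in the order asked, and still so for the second after the job is handed in, while the arm keeps its last pose, push and grip.
It also fails if it takes over 56 s, if anything falls off the work surface, if the arm or the gripper's body presses on something with over 40 N, if the wrist force passes 120 N, or if a joint passes its speed limit or range.

ROBOT

A 6-joint arm with a two-finger parallel gripper is mounted at the origin on the work surface. World frame = base frame: x ahead of the robot, y to its left, z up, the work surface at z = 0. Lengths are in m, angles in degrees, forces in N, time in s.
With the tool pointing down it reaches from about 0.35 to 0.725 m from the base axis. Payload 6 kg.
Tool frame: the origin (TCP) lies between the finger pads, 19 mm behind the fingertips; this is the grasp point; z points along the fingers, y is the line along which they close (so a half turn about z gives the same grasp; the last joint's range is limited). The gripper opens to 85 mm and grips with 20 to 120 N. Pads are 22 mm wide; open, the fingers measure 114 mm over their backs; the gripper's body (76 mm by 85 mm) begins 54 mm behind the grasp point. The pads swing forward as they close: fully open they stand 13 mm farther back than shut.
Start: joints at [-53.875, 2.303, 4.859, 0, -92.561, -19.12], TCP at [0.175, -0.574, 0.25] pointing down, gripper open.
Joint ranges: [-146.85, 146.85], [-73.84, 115.35], [-62.03, 85.46], [-188.31, 113.3], [-161.28, -10.13], [-171.36, 171.36]. Speed limits (degrees/s): [147.25, 147.25, 172.46, 180, 180, 180].

INTERFACE

Orientations are given as [roll, pitch, yaw] about the fixed x, y, z axes, in that order (R = Rz(yaw) Ry(pitch) Rx(roll)).
In Python, from plant import readout, get_image, finish_job, finder gives the robot as it stands.
- The arm moves only by the tool jog_arm, never from a script. Its argument "motion" is one flat list of numbers, 7 for each row, row after row: the turn, a rotation vector about the world's x, y, z in degrees, then the shift along the world's x, y, z in mm, then the finger opening in mm, from 0 to 85.4. A call has 1 to 8 rows; each row shifts and turns the commanded pose from where the row before left it; what a row does not reach is not made up. A row lasts 1/12 s, in which the tool goes at most 41.7 mm and 7.16 degrees, less where a joint would pass 70% of its speed; a pose out of reach is approached as far as the arm can. A call is refused whole if a number of a shift passes 41.7 or a number of a turn 7.16, either way. A call with a gripper value outside its range is refused whole. The fingers move at their own pace and stop on an object; the grip force is fixed at half the most. Time passes only in rows, so rows that do not move let the fingers close. It gives the time, the measured TCP pose, the force, the opening and the grip force at its end, in the units of the state.
- readout.sense(): the state, without advancing time (a new reading comes with each control period).
- get_image(name): name is "scene" or "top"; returns a dict with "color" (480x640x3 uint8, blue, green, red), "intrinsics" (3x3 intrinsics, pixels), "rvec" (rotation vector, rad) and "tvec" (3), from world to camera coordinates, as OpenCV has them. Camera axes: x right, y down, z forward; pixel columns grow to the right and rows downward; lengths in m; the calibration is good to about 2 mm. A picture is of the moment at which its call begins. There is no depth.
- finish_job(): hands the job in; it is judged then, once.
Trained networks look in a picture, given as the dict that the camera call returned (one of the last four; its "shot" number tells which), for a name from the list of things; names that differ only in an ending like _2 or _b are one class to them, and where a whole thing is asked for, a point or a joint stands for the part that bears it (a point fixed in the world has none). Each returns a list of dicts, best first, with "score" (0 to 1); they miss things now and then, are a little off and sometimes report something else, mostly with a low value. They report only what shows in the picture. A call takes as long as a camera call.
- finder.find_in(label, picture): "xyz" ([x, y, z] in m, in the coordinates of the camera as it stood for that picture, good to about 4 mm: the middle of the surface that is visible of it).
- finder.cut_out(label, picture): "mask" (480x640 bool, what is visible of it).
- finder.mark_of(label, picture): "xyz" ([x, y, z] in m, in the coordinates of the camera as it stood for that picture, good to about 4 mm: a listed point, or the origin of a listed thing).
The state is a dict: "time": time; "joint_pos": joint angles; "dq": joint speeds; "effort": joint torques, N m; "tcp_pos": TCP position; "tcp_rot": TCP orientation; "wrist_force": force on the tool from outside, world axes, zero at the start; "wrist_torque": the same for the moment, N m; "finger_gap": finger opening in m; "finger_force": force on a finger pad.
Only numpy, scipy, OpenCV 4.12 (cv2) and the standard library are available. Lean on these libraries where they do the work, as an engineer would, in place of code of your own. Each camera call takes 0.05 s, during which the arm holds its last target. There are 200 camera calls.

## Working session

There is one attempt and no reset: what is moved stays moved. The work goes in short steps, Python scripts to look and compute and a tool call to move; the robot and the scene stay as the last step left them, time stands still between calls to the robot, and variables do not carry over. Pictures are saved under pics/ and viewed, at most 10 in all, crops included, and the job is handed in when it is done.

Besides the shell and the picture viewer there is one more tool, called after "Request:" by a JSON object that holds its "fn" and its "kwargs". jog_arm: Moves the arm, as the interface text tells. Its arguments: {"type":"object","properties":{"motion":{"type":"array"}},"required":["motion"]}

```bash
mkdir -p pics; cat > h.py <<'E'
import numpy as np,cv2
from plant import readout,get_image,finish_job,finder
np.set_printoptions(precision=4,suppress=True)
def w(p,c):
    R=cv2.Rodrigues(np.array(p["rvec"],float))[0]; return R.T@(np.array(c)-np.array(p["tvec"]).ravel())
def proj(p,X):
    return cv2.projectPoints(np.array(X,float).reshape(-1,1,3),np.array(p["rvec"],float),np.array(p["tvec"],float),np.array(p["intrinsics"]),None)[0][:,0]
E
python3 - <<'E'
from h import *
ims=[]
for n in("scene","top"):
    p=get_image(n); cv2.imwrite(f"pics/{n}0.png",p["color"])
    for l in["caddy","handle","lid_hinge","lid_edge","paint_tin","white_jar","glue_bottle","hammer","sanding_block","brush_cup"]:
        for r in finder.mark_of(l,p)[:2]: print(n,l,round(r["score"],2),w(p,r["xyz"]),proj(p,w(p,r["xyz"]))[0])
print(readout.sense())
E
```

```text
scene caddy 0.97 [0.5788 0.0156 0.0003] [337.1897 263.0468]
scene caddy 0.3 [0.5747 0.0113 0.14  ] [335.9525 225.9654]
scene handle 0.61 [0.5749 0.0106 0.1355] [335.6922 227.2539]
scene lid_hinge 0.69 [0.4753 0.0548 0.0782] [352.4463 221.6335]
scene lid_edge 0.88 [0.5252 0.0346 0.1533] [345.1924 211.8917]
scene paint_tin 0.75 [ 0.7117  0.2956 -0.0008] [434.6065 300.9538]
scene white_jar 0.78 [0.4497 0.4511 0.0003] [479.4811 241.5202]
scene glue_bottle 0.97 [ 0.7056 -0.2981  0.0062] [224.2562 286.6271]
scene hammer 0.68 [ 0.4073 -0.3751  0.0008] [221.3372 221.2346]
scene sanding_block 0.59 [ 0.7744 -0.0152  0.0067] [321.1209 309.9305]
scene brush_cup 0.87 [ 0.5999 -0.4816  0.0052] [172.0246 258.6012]
top caddy 0.9 [ 0.584   0.0202 -0.002 ] [317.9165 254.8999]
top handle 0.94 [0.5809 0.0117 0.1334] [320.5194 247.6806]
top handle 0.22 [ 0.7077 -0.2982 -0.0018] [431.1107 213.9206]
top lid_hinge 0.64 [0.4788 0.0542 0.0774] [303.8956 288.9288]
top lid_hinge 0.49 [0.5799 0.0118 0.1383] [320.491  247.7284]
top lid_edge 0.68 [0.5258 0.0373 0.1505] [310.023  267.6147]
top paint_tin 0.93 [0.717
[... 228 characters left out ...]
top sanding_block 0.94 [ 0.7778 -0.0149  0.0027] [331.6333 187.8789]
top sanding_block 0.19 [ 0.6052 -0.4743  0.001 ] [494.876  250.5449]
top brush_cup 0.92 [ 0.6059 -0.4746 -0.0044] [494.4659 250.6339]
{'time': 1.1, 'joint_pos': array([-53.876 ,   2.3016,   4.8576,  -0.0006, -92.5607, -19.1218]), 'dq': array([ 0.0275, -0.068 , -0.0476, -0.0162, -0.0225, -0.0902]), 'effort': array([  0.0002, -36.7935,  34.7452,   6.9335,  -0.001 ,   0.    ]), 'tcp_pos': array([ 0.1755, -0.5737,  0.25  ]), 'tcp_rot': array([ 179.9954,   -0.001 , -162.9978]), 'wrist_force': array([-0.0378, -0.1904,  0.2019]), 'wrist_torque': array([0.0174, 0.008 , 0.0183]), 'finger_force': 0.0, 'finger_gap': 0.085630752186213}
```

View pics/scene0.png

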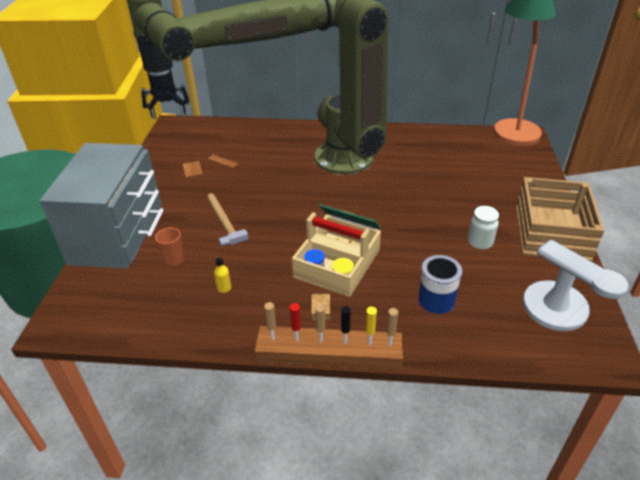

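View pics/top0.png

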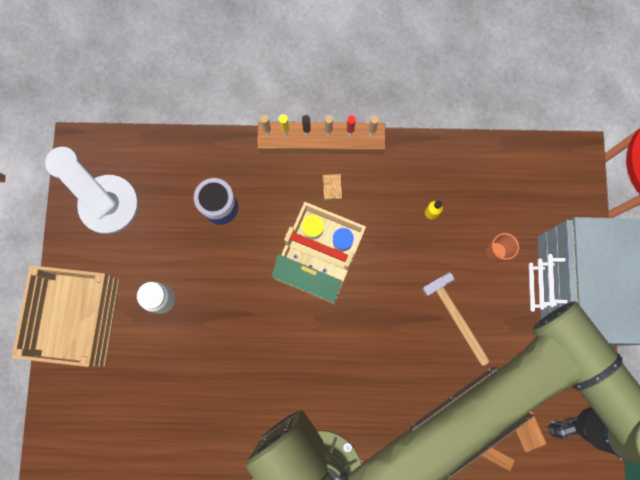

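The pictures show the caddy at about (330,245) in the scene view and (320,250) in the top view. Its lid is open towards the robot, and nothing tall stands close by. Next I'll refine the yaw and position from the red bar in both views.

```bash
cat >> h.py <<'E'
from scipy.optimize import least_squares
def Rz(a): return np.array([[np.cos(a),-np.sin(a),0],[np.sin(a),np.cos(a),0],[0,0,1]])
def barfit(x0):
    obs=[]
    for n in("scene","top"):
        p=get_image(n); r=finder.cut_out("handle",p); m=r[0]["mask"]
        v,u=np.nonzero(m); P=np.c_[u,v].astype(float); 
        obs.append((p,P.mean(0),np.cov(P.T),len(P),r[0]["score"]))
    B=np.array([[sx*.01,sy*.078,sz*.012] for sx in(-1,1) for sy in(-1,1) for sz in(-1,1)])
    def res(q):
        out=[]
        for p,mu,C,k,_ in obs:
            uv=proj(p,B@Rz(q[3]).T+q[:3]); h=cv2.convexHull(uv.astype(np.float32)); M=cv2.moments(h)
            c=np.array([M["m10"],M["m01"]])/M["m00"]; S=np.array([[M["mu20"],M["mu11"]],[M["mu11"],M["mu02"]]])/M["m00"]
            a=lambda S:.5*np.arctan2(2*S[0,1],S[0,0]-S[1,1])
            out+=[*(c-mu),30*np.sin(a(S)-a(C))]
        return out
    s=least_squares(res,x0); return s.x,s.fun,[(o[3],o[4]) for o in obs]
E
python3 - <<'E'
from h import *
print(barfit([.578,.012,.135,np.radians(158)]))
E
```

```text
(array([ 0.6039, -0.0002,  0.1242,  3.3529]), array([ -5.7084, -13.5212,  19.4961,   7.208 , -12.44  ,  24.2712]), [(5433, 0.63), (5734, 0.93)])
```

```bash
sed -i 's|m=r\[0\]\["mask"\]|c=cv2.cvtColor(p["color"],cv2.COLOR_BGR2HSV); m=r[0]["mask"]\&((c[...,0]<6)\|(c[...,0]>174))\&(c[...,1]>180)\&(c[...,2]>60)|' h.py
python3 - <<'E'
from h import *
q,f,o=barfit([.578,.012,.135,np.radians(158)]);print(q,np.degrees(q[3]),f,o)
c=Rz(q[3])@[.075,0,0];print("push xy",q[:2]+c[:2])
E
```

```text
[0.5801 0.0155 0.1361 2.7507] 157.60074669040222 [0.8373 1.1522 0.194  1.012  1.4562 0.3615] [(416, 0.98), (368, 0.76)]
push xy [0.5107 0.0441]
```

Request:
{"fn": "jog_arm", "kwargs": {"motion": [0, 0, 2.1, 14, 25.5, 0, 0, 0, 0, 2.1, 14, 25.5, 0, 0, 0, 0, 2.1, 14, 25.5, 0, 0, 0, 0, 2.1, 14, 25.5, 0, 0, 0, 0, 2.1, 14, 25.5, 0, 0, 0, 0, 2.1, 14, 25.5, 0, 0, 0, 0, 2.1, 14, 25.5, 0, 0, 0, 0, 2.1, 14, 25.5, 0, 0]}}

```text
time: 2.17
tcp_pos: [0.2878, -0.3685, 0.2501]
tcp_rot: [-180.0, 0.0, -146.1]
wrist_force: [0.0, -0.3, 0.4]
finger_gap: -0.0
finger_force: 0.0
```

Request:
{"fn": "jog_arm", "kwargs": {"motion": [0, 0, 2.1, 14, 25.5, 0, 0, 0, 0, 2.1, 14, 25.5, 0, 0, 0, 0, 2.1, 14, 25.5, 0, 0, 0, 0, 2.1, 14, 25.5, 0, 0, 0, 0, 2.1, 14, 25.5, 0, 0, 0, 0, 2.1, 14, 25.5, 0, 0, 0, 0, 2.1, 14, 25.5, 0, 0, 0, 0, 2.1, 14, 25.5, 0, 0]}}

```text
time: 2.83
tcp_pos: [0.3999, -0.1643, 0.2503]
tcp_rot: [-180.0, 0.0, -129.3]
wrist_force: [0.7, -0.7, 0.1]
finger_gap: -0.0001
finger_force: 0.0
```

Request:
{"fn": "jog_arm", "kwargs": {"motion": [0, 0, 2.1, 14, 25.5, 0, 0, 0, 0, 2.1, 14, 25.5, 0, 0, 0, 0, 2.1, 14, 25.5, 0, 0, 0, 0, 2.1, 14, 25.5, 0, 0, 0, 0, 2.1, 14, 25.5, 0, 0, 0, 0, 2.1, 14, 25.5, 0, 0, 0, 0, 2.1, 14, 25.5, 0, 0, 0, 0, 2.1, 14, 25.5, 0, 0]}}

```text
time: 3.5
tcp_pos: [0.512, 0.0397, 0.2502]
tcp_rot: [-180.0, 0.0, -112.5]
wrist_force: [0.8, 0.2, -0.2]
finger_gap: 0.0003
finger_force: 0.0
```

Request:
{"fn": "jog_arm", "kwargs": {"motion": [0, 0, 0, 0, 0, -16, 0, 0, 0, 0, 0, 0, -16, 0, 0, 0, 0, 0, 0, -16, 0, 0, 0, 0, 0, 0, -16, 0, 0, 0, 0, 0, 0, -12, 0, 0, 0, 0, 0, 0, -12, 0, 0, 0, 0, 0, 0, -12, 0, 0, 0, 0, 0, 0, -12, 0]}}

```text
time: 4.17
tcp_pos: [0.5118, 0.0383, 0.1377]
tcp_rot: [-179.9, 0.0, -112.6]
wrist_force: [0.6, -0.4, 1.2]
finger_gap: 0.0
finger_force: 0.8
```

Request:
{"fn": "jog_arm", "kwargs": {"motion": [0, 0, 0, 0, 0, -8, 0, 0, 0, 0, 0, 0, -8, 0, 0, 0, 0, 0, 0, -6, 0, 0, 0, 0, 0, 0, -6, 0, 0, 0, 0, 0, 0, -4, 0, 0, 0, 0, 0, 0, -3, 0, 0, 0, 0, 0, 0, -2, 0, 0, 0, 0, 0, 0, 0, 0]}}

```text
time: 4.83
tcp_pos: [0.5113, 0.0383, 0.1005]
tcp_rot: [180.0, -0.0, -112.6]
wrist_force: [-0.2, 0.2, 0.3]
finger_gap: 0.0001
finger_force: 0.0
```

Request:
{"fn": "jog_arm", "kwargs": {"motion": [0, 0, 0, 0, 0, -1, 0, 0, 0, 0, 0, 0, -1, 0, 0, 0, 0, 0, 0, -0.5, 0, 0, 0, 0, 0, 0, 0, 0]}}

```text
time: 5.17
tcp_pos: [0.5115, 0.0383, 0.1003]
tcp_rot: [-180.0, 0.0, -112.6]
wrist_force: [-6.3, 0.8, 10.4]
finger_gap: 0.0003
finger_force: 4.8
```

```bash
python3 - <<'E'
from h import *
p=get_image("scene");cv2.imwrite("pics/s1.png",cv2.resize(p["color"][150:320,240:440],None,fx=3,fy=3))
for l in("lid_edge","handle","caddy"):
    for r in finder.mark_of(l,p)[:2]: print(l,r["score"],w(p,r["xyz"]))
E
```

```text
lid_edge 0.71 [0.5615 0.021  0.0841]
handle 0.72 [0.5762 0.0087 0.1372]
caddy 0.79 [0.5804 0.0197 0.0022]
```

View pics/s1.png

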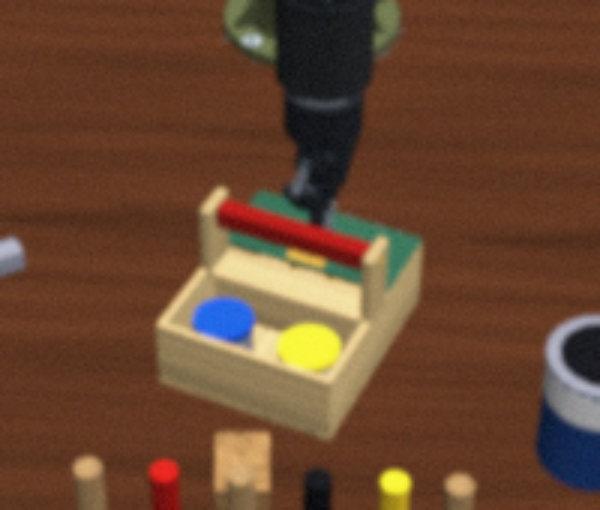

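The crop shows the green lid flat on the rim around (330,230), with the fingertip on it. It resists with 10 N at the expected height, so it is shut. Next I'll rise, open the gripper and measure again.

Request:
{"fn": "jog_arm", "kwargs": {"motion": [0, 0, 0, 0, 0, 10, 0, 0, 0, 0, 0, 0, 20, 0, 0, 0, 0, 0, 0, 20, 0, 0, 0, 0, 0, 0, 20, 85, 0, 0, 0, 0, 0, 20, 85, 0, 0, 0, 0, 0, 20, 85, 0, 0, 0, 0, 0, 20, 85, 0, 0, 0, 0, 0, 20, 85]}}

```text
time: 6.03
tcp_pos: [0.5113, 0.0382, 0.2499]
tcp_rot: [-180.0, 0.0, -112.6]
wrist_force: [1.1, 0.8, -0.0]
finger_gap: 0.0602
finger_force: 0.0
```

```bash
python3 - <<'E'
from h import *
q,f,o=barfit([.578,.012,.135,np.radians(158)]);print(q,np.degrees(q[3]),f,o)
for n in("scene","top"):
  p=get_image(n)
  for l in("lid_edge","lid_hinge","handle","caddy"):
    for r in finder.mark_of(l,p)[:1]: print(n,l,r["score"],w(p,r["xyz"]))
s=readout.sense();print(s["tcp_pos"],s["tcp_rot"],s["finger_gap"])
cv2.imwrite("pics/t2.png",cv2.resize(p["color"][170:330,220:420],None,fx=3,fy=3))
E
```

```text
[0.5721 0.0075 0.1438 2.7697] 158.69167724573032 [ -1.3482  -2.6829  -0.0461 -15.5908  -4.0272  -0.2915] [(389, 0.8), (105, 0.56)]
scene lid_edge 0.95 [0.5602 0.0206 0.0825]
scene lid_hinge 0.7 [0.4788 0.0541 0.0789]
scene handle 0.86 [0.5769 0.0109 0.1364]
scene caddy 0.7 [0.5814 0.0136 0.0044]
top lid_edge 0.6 [0.5654 0.0209 0.0824]
top lid_hinge 0.82 [0.4798 0.0541 0.0753]
top caddy 0.9 [ 0.5877  0.0204 -0.0028]
[0.5114 0.0382 0.2483] [ 179.9834   -0.0154 -112.5944] 0.08487315874641461
```

View pics/t2.png

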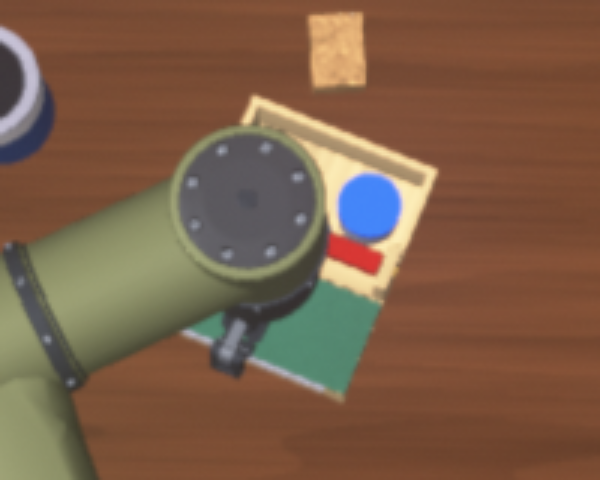

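The top crop shows the lid shut and the caddy where it was, with the red bar partly hidden by the arm. The bar middle is at about (0.579, 0.013), so I need to shift by +68, -25 and go down 114.

Request:
{"fn": "jog_arm", "kwargs": {"motion": [0, 0, 0, 17, -6.3, 0, 85, 0, 0, 0, 17, -6.3, 0, 85, 0, 0, 0, 17, -6.3, 0, 85, 0, 0, 0, 17, -6.3, 0, 85, 0, 0, 0, 0, 0, -15, 85, 0, 0, 0, 0, 0, -15, 85, 0, 0, 0, 0, 0, 0, 85]}}

```text
time: 7.32
tcp_pos: [0.5785, 0.013, 0.2145]
tcp_rot: [179.7, -0.2, -112.6]
wrist_force: [-0.6, -0.3, -0.6]
finger_gap: 0.0852
finger_force: 0.0
```

```bash
python3 - <<'E'
from h import *
p=get_image("scene");cv2.imwrite("pics/s3.png",cv2.resize(p["color"][150:320,240:440],None,fx=3,fy=3))
s=readout.sense();print(s["tcp_pos"],s["tcp_rot"],s["finger_gap"],proj(p,[s["tcp_pos"],[.579,.013,.135]]))
E
```

```text
[0.5788 0.0129 0.2166] [ 179.8238   -0.1282 -112.6074] 0.08509561433662054 [[336.458  205.3312]
 [336.4315 228.334 ]]
```

View pics/s3.png

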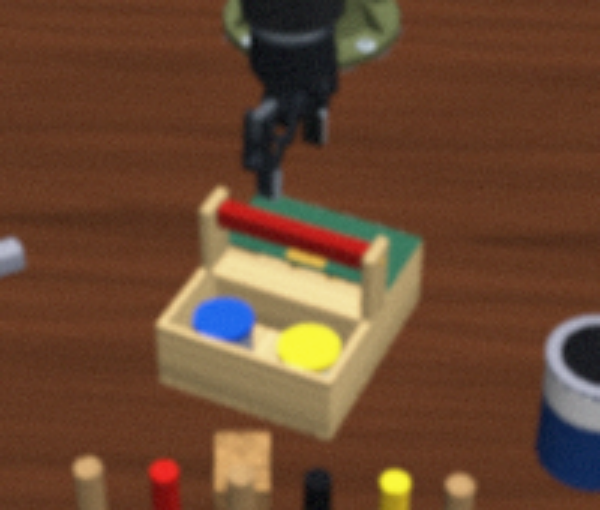

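The fingers at crop (265,180) and (318,125) straddle the bar, whose middle is at crop (295,230). Going down and closing.

Request:
{"fn": "jog_arm", "kwargs": {"motion": [0, 0, 0, 0, 0, -14, 85, 0, 0, 0, 0, 0, -14, 85, 0, 0, 0, 0, 0, -14, 85, 0, 0, 0, 0, 0, -14, 85, 0, 0, 0, 0, 0, -14, 85, 0, 0, 0, 0, 0, -10, 85, 0, 0, 0, 0, 0, -4, 85, 0, 0, 0, 0, 0, 0, 85]}}

```text
time: 8.03
tcp_pos: [0.5793, 0.013, 0.1342]
tcp_rot: [180.0, -0.0, -112.6]
wrist_force: [-0.1, 0.1, -0.0]
finger_gap: 0.0847
finger_force: 0.0
```

Request:
{"fn": "jog_arm", "kwargs": {"motion": [0, 0, 0, 0, 0, 0, 40, 0, 0, 0, 0, 0, 0, 30, 0, 0, 0, 0, 0, 0, 24, 0, 0, 0, 0, 0, 0, 20, 0, 0, 0, 0, 0, 0, 10, 0, 0, 0, 0, 0, 0, 0, 0, 0, 0, 0, 0, 0, 0, 0, 0, 0, 0, 0, 0, 0]}}

```text
time: 8.7
tcp_pos: [0.58, 0.0129, 0.1353]
tcp_rot: [-179.9, 0.0, -112.6]
wrist_force: [0.1, -0.2, 3.3]
finger_gap: 0.0192
finger_force: 60.0
```

Gripped at a 20 mm gap. Lifting gently by 100 mm.

Request:
{"fn": "jog_arm", "kwargs": {"motion": [0, 0, 0, 0, 0, 2, 0, 0, 0, 0, 0, 0, 4, 0, 0, 0, 0, 0, 0, 5, 0, 0, 0, 0, 0, 0, 5, 0, 0, 0, 0, 0, 0, 6, 0, 0, 0, 0, 0, 0, 6, 0, 0, 0, 0, 0, 0, 6, 0, 0, 0, 0, 0, 0, 6, 0]}}

```text
time: 9.37
tcp_pos: [0.5795, 0.0131, 0.1752]
tcp_rot: [-180.0, 0.0, -112.6]
wrist_force: [0.0, 0.1, -6.3]
finger_gap: 0.0192
finger_force: 58.7
```

Request:
{"fn": "jog_arm", "kwargs": {"motion": [0, 0, 0, 0, 0, 8, 0, 0, 0, 0, 0, 0, 8, 0, 0, 0, 0, 0, 0, 8, 0, 0, 0, 0, 0, 0, 8, 0, 0, 0, 0, 0, 0, 8, 0, 0, 0, 0, 0, 0, 8, 0, 0, 0, 0, 0, 0, 7, 0, 0, 0, 0, 0, 0, 6, 0]}}

```text
time: 10.03
tcp_pos: [0.5796, 0.013, 0.2365]
tcp_rot: [-180.0, 0.0, -112.6]
wrist_force: [0.1, 0.6, -6.6]
finger_gap: 0.0192
finger_force: 58.8
```

Request:
{"fn": "jog_arm", "kwargs": {"motion": [0, 0, 0, 0, 0, 2, 0, 0, 0, 0, 0, 0, 1, 0, 0, 0, 0, 0, 0, 0, 0, 0, 0, 0, 0, 0, 0, 0, 0, 0, 0, 0, 0, 0, 0, 0, 0, 0, 0, 0, 0, 0, 0, 0, 0, 0, 0, 0, 0]}}

```text
time: 10.62
tcp_pos: [0.5794, 0.013, 0.2382]
tcp_rot: [180.0, -0.0, -112.6]
wrist_force: [0.1, 1.1, -7.3]
finger_gap: 0.019
finger_force: 58.8
```

```bash
python3 - <<'E'
from h import *
p=get_image("scene");cv2.imwrite("pics/s4.png",cv2.resize(p["color"][110:310,220:460],None,fx=3,fy=3))
for l in("lid_edge","lid_hinge","handle","caddy"):
    for r in finder.mark_of(l,p)[:1]: print(l,r["score"],w(p,r["xyz"]))
s=readout.sense();print(s["tcp_pos"],s["tcp_rot"],s["finger_gap"],s["wrist_force"],s["wrist_torque"])
E
```

```text
lid_edge 0.91 [0.5592 0.0212 0.1851]
lid_hinge 0.72 [0.4762 0.0592 0.1816]
handle 0.93 [0.574  0.0123 0.2416]
caddy 0.56 [0.5798 0.016  0.1069]
[0.5795 0.0131 0.2384] [ 179.9934   -0.004  -112.595 ] 0.019307510476190868 [-0.3539  0.3953 -6.4499] [-0.0328  0.0466  0.0195]
```

View pics/s4.png

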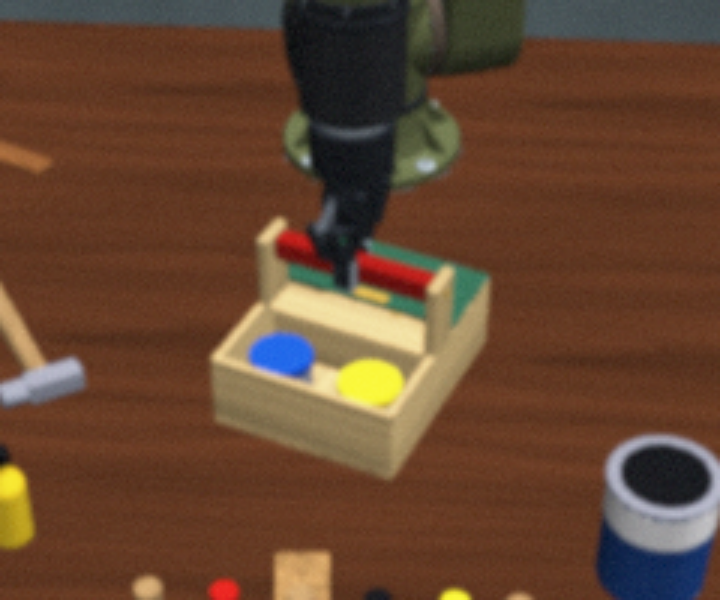

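The crop shows the caddy in the air, level and with its lid shut. It is held at the middle of the bar, crop (345,265), about 0.10 m up.

```bash
python3 -c "
from plant import finish_job
print(finish_job())"
```

```text
the job is handed in; nothing more can be done
None
```

The lid is shut and the caddy is held level by the middle of its red handle, about 10 cm above the bench with the other things untouched; the job is handed in, but no verdict came back.

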